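Swing the work holder to its mark and clamp it

ROBOT

A 7-joint arm with a two-finger parallel gripper is mounted at the origin on the work surface. World frame = base frame: x ahead of the robot, y to its left, z up, the work surface at z = 0. Lengths are in m, angles in rad, forces in N, time in s.
With the tool pointing down it reaches from about 0.35 to 0.9 m from the base axis. Payload 19.9 kg.
Tool frame: the origin (TCP) lies between the finger pads; the fingertips stand 14 mm ahead of it and the grasp point (between the pads) lies 5 mm behind it; z points along the fingers, y is the line along which they close (so a half turn about z gives the same grasp; the last joint's range is limited). The gripper opens to 85 mm and grips with 20 to 120 N. Pads are 22 mm wide; open, the fingers measure 114 mm over their backs; the gripper's body (76 mm by 85 mm) begins 54 mm behind the grasp point. The pads swing forward as they close: fully open they stand 13 mm farther back than shut.
Start: joints at [-0.042, 0.417, -0.01, 1.614, 0.005, 1.111, -0.053], TCP at [0.625, 0, 0.245] pointing down, gripper open.
Joint ranges: [-2.81, 2.81], [-0.39, 2.02], [-1.27, 1.25], [0.06, 2.57], [-1.19, 4.33], [0.19, 2], [-2.82, 2.82]. Speed limits (rad/s): [1.89, 1.89, 2.39, 2.39, 3.01, 3.01, 3.01].

INTERFACE

Orientations are given as a rotation vector (axis times angle).
In Python, from cell import manip gives the robot as it stands.
- The arm moves only by the tool send_rows, never from a script. Its argument "commands" is a list of rows, each a list of 4 numbers: the shift along the world's x, y, z in m, then the turn about the world's z in rad. A call has 1 to 12 rows; each row is the pose to reach, as a shift and turn from the pose commanded when the call began; what a row does not reach only later rows make up. A row lasts 1/8 s, in which the tool goes at most 62.5 mm and 10.7 degrees, less where a joint would pass 70% of its speed; a pose out of reach is approached as far as the arm can. A call with a gripper value outside its range is refused whole. "jaw" is the closure, from 0 (fully open) to 1 (shut), set as the call begins (left out, the last holds). The fingers move at their own pace and stop on an object; "squeeze" is the grip in N (left out, the last holds). Time passes only in rows, so rows that repeat a pose let the fingers close. It gives the time, the measured TCP pose, the force and the opening at its end, in the units of the state.
- manip.state(): the state, without advancing time (a new reading comes with each control period).
- manip.capture(name): name is "scene" or "side" or "wrist"; returns (picture, depth): 420x560x3 uint8, red, green, blue; 420x560 float32, m along the optical axis (not along the pixel's ray), 0 where there is no reading.
- manip.camera_info(name): a dict with "fx", "fy", "cx", "cy" (pixels), "view" (4x4, takes a point from world to camera coordinates). Camera axes: x right, y down, z forward; pixel columns grow to the right and rows downward; lengths in m; the calibration is good to about 2 mm. A picture is of the moment at which its call begins: read the wrist's pose just before it. camera_info takes no time and is no camera call; for the wrist camera it gives the pose at the moment of the call.
- manip.hand_in(): hands the job in, once; it reports no verdict.
The state is a dict: "time_s": time; "qpos": joint angles; "joint_vel": joint speeds; "tau": joint torques, N m; "ee_pos": TCP position; "orientation": TCP orientation; "wrist_force": force on the tool from outside, world axes, zero at the start; "ft_torque": the same for the moment, N m; "grip_width": opening from 0.0 (shut) to 1.0 (fully open).
Only numpy, scipy, OpenCV 4.12 (cv2) and the standard library are available. Lean on these libraries where they do the work, as an engineer would, in place of code of your own. Each camera call takes 0.05 s, during which the arm holds its last target. There are 200 camera calls.

TASK

The case in the swivel work holder has to be turned to the set mark. Loosen the clamp knob, swing the head by its post until the pointer stands right at the mark's nose, and do the knob up again, firmly so that the head is held but without overtightening. Leave the other things on the bench where they are.

Things in the scene. Friction and masses are not known exactly. Their poses are not given: they have to be found in the camera images.
- pivot (a point): Point on the vertical swivel axis of the grey work holder, 45 mm above the bench; x and y axes are the base's. A steel disc (140 mm across, 30 to 50 mm above the bench) turns on it with two aluminium jaws that hold a grey electronics case (110 x 76 mm, top 101 mm above the bench). Disc, jaws, case, pointer and handle arm with post turn as one, the head.
- head: The turning head. Origin on the swivel axis at bench level; x along the pointer, y towards the post; it turns about z. Unclamped it turns with a steady drag of 0.25 N m (about 2 N at the post), has no spring and stays where it is left. Clamped it does not give to 15 N at the post. Free to turn about 0.3 rad clockwise and 1.1 rad counter-clockwise from its start.
- post_grip (a point): On the axis of the black upright round post at the end of the head's handle arm, by which the head is swung: 18 mm diameter, bare from 50 to 118 mm above the bench; this point is 95 mm above the bench, 115 mm from the swivel axis, 90 degrees counter-clockwise (from above) of the pointer.
- pointer_tip (a point): Tip of the head's narrow dark steel pointer (4 mm wide, 93 mm from the swivel axis, 45 mm above the bench), which sticks out from the disc over the flange.
- mark_spot (a point): Where the pointer's tip must come to stand: straight in front of the thin nose (4 mm wide) of the mark, an upright dark steel tab fixed on the flange (97 to 123 mm from the swivel axis, 50 mm high). The spot is 93 mm from the swivel axis, 45 mm above the bench, 4 mm inwards of the nose. It lies 0.35 to 0.9 rad counter-clockwise of the pointer's start.
- bar_grip (a point): Centre of the clamp knob's black bar, on its vertical axis, 85 mm above the bench, 140 mm from the swivel axis. The bar is 80 mm long (this point's x axis), 12 mm wide (y), 26 mm high, on a round neck 26 mm across. Clockwise from above tightens. It starts tight; 1.2 rad counter-clockwise frees the head over its whole swing with 0.2 to spare (stop at 1.4).
- shoe: Brake shoe hidden in the grey block, pressed on the disc's edge by the knob (about 25 N at 0.25 N m of knob torque, 45 N at 0.4, 70 N at 0.6). Not handled. The disc is 1.8 mm out of true and nears the shoe as the head turns counter-clockwise: at the mark the knob bites 0.25 to 0.65 rad sooner than at the start, so its angle does not tell how tight it is: its first angle is too tight.
- mug: Loose blue mug, 80 mm across, 95 mm high; origin under its centre. To be left alone.
- driver: Loose screwdriver lying beside the post's side of the holder; origin under its middle. To be left alone.
- wrench: Loose steel spanner lying on the robot's side of the holder; origin under its middle. To be left alone.
- meter: Loose orange and grey multimeter lying flat, 170 x 86 x 36 mm; origin under its centre. To be left alone.
- relay: Loose black relay with a clear cap, 50 x 38 x 36 mm; origin under its centre. To be left alone.
- pliers: Loose pliers with black handles lying flat, about 175 mm long; origin under the middle. To be left alone.
- swivel: The holder's fixed base, bolted down: a round aluminium flange, 240 mm across and 12 mm high, with black degree ticks; origin on the swivel axis at bench level. Towards its -y a grey block (56 x 82 mm, top 52 mm above the bench) carries the clamp knob.
- knob: The clamp knob (origin on its axis, x along the bar); it stays where it is left. It turns freely with 0.05 N m; once it bites, the torque climbs by about 0.08 N m per 0.1 rad, a little jerkily, and may ease when the turning pauses. The head is held from 0.27 N m; 0.4 N m is right (a 10 N push at the bar's end); above 0.55 N m it is overtightened.

How it is judged:
On the way, in this order (a step that is already met when the one before it is completed fails the run):
1. the clamp is loosened: the shoe no longer presses on the disc (contact force between shoe and head below 3 N), for 0.2 s.
2. the head is swung until its pointer stands at the mark (horizontal distance between pointer_tip and mark_spot below 0.004 m), for 0.2 s.
3. the clamp is tightened again: the shoe presses the disc with over 25 N (contact force between shoe and head above 25 N), for 0.2 s.
At the end, for the whole second after the job is handed in: The pointer's tip is within 4 mm of the spot at the mark, the head is at rest, and the clamp is tight: the shoe presses the disc with 25 to 70 N (knob done up with about 0.27 to 0.55 N m) (horizontal distance between pointer_tip and mark_spot below 0.004 m and contact force between shoe and head between 25 and 70 N and angular speed of head below 0.02 rad/s); the robot touches nothing.
It fails at once if the clamp is overtightened: the shoe presses with more than 70 N (contact force between shoe and head above 70 N).
It fails at once if one of the loose things (mug, screwdriver, spanner, multimeter, relay, pliers) is shifted by more than 20 mm (distance of any of mug, driver, wrench, meter, relay, pliers from where it was at the start of the episode above 0.02 m).
It also fails if it takes over 67 s, if anything falls off the work surface, if the arm or the gripper's body presses on something with over 40 N, if the wrist force passes 120 N, or if a joint passes its speed limit or range.

## Working session

There is one attempt and no reset: what is moved stays moved. The work goes in short steps, Python scripts to look and compute and a tool call to move; the robot and the scene stay as the last step left them, time stands still between calls to the robot, and variables do not carry over. Pictures are saved under pics/ and viewed, on a budget of 10 in all, crops included, one or two more only if the job needs it, and the job is handed in when it is done.

Besides the shell and the picture viewer there is one more tool, called as name(argument=value, ...) on one line, values as JSON. send_rows: Moves the arm, as the interface text tells. Its arguments: {"type":"object","properties":{"commands":{"type":"array"},"jaw":{"type":"number"},"squeeze":{"type":"number"}},"required":["commands"]}

```bash
mkdir -p pics; ls
python3 - <<'E'
from cell import manip
import cv2,numpy as np
for n in("scene","side"):
    p,d=manip.capture(n); cv2.imwrite(f"pics/{n}0.png",cv2.cvtColor(p,cv2.COLOR_RGB2BGR)); np.save(f"pics/{n}0.npy",d)
    i=manip.camera_info(n); print(n,i)
print(manip.state())
a=cv2.imread("pics/scene0.png");b=cv2.imread("pics/side0.png")
E
```

```text
pics
scene {'fx': 544.4060753420739, 'fy': 544.4060753420739, 'cx': 267.43267093718487, 'cy': 202.48995008276057, 'view': array([[ 0.85174251,  0.52395663, -0.00203686, -0.48605356],
       [ 0.44088855, -0.71879692, -0.53753909, -0.20807233],
       [-0.28311126,  0.45694687, -0.84323637,  1.83782642],
       [ 0.        ,  0.        ,  0.        ,  1.        ]])}
side {'fx': 393.8270412068045, 'fy': 393.8270412068045, 'cx': 277.6611944692043, 'cy': 210.17526055042669, 'view': array([[-0.89454697, -0.44691049, -0.00753215,  0.49819539],
       [-0.34285071,  0.69687518, -0.62993521,  0.22876748],
       [ 0.28677363, -0.56092423, -0.77661116,  1.02670007],
       [ 0.        ,  0.        ,  0.        ,  1.        ]])}
{'time_s': 0.1, 'qpos': array([-0.04150552,  0.41794663, -0.01030755,  1.61405898,  0.00468343,
        1.1106992 , -0.05299896]), 'joint_vel': array([-0.00034743, -0.00027594, -0.00035445, -0.00224733,  0.00087959,
       -0.00031637,  0.00010574]), 'tau': array([ 7.36347683e-04, -8.65828443e+01,  6.80071078e-01, -4.35639203e+01,
        1.91787863e-02,  5.01704752e-03, -1.23103691e-04]), 'ee_pos': array([6.24727519e-01, 3.82957827e-06, 2.44725720e-01]), 'orientation': array([-2.22092001e+00, -2.22094469e+00,  1.28166140e-03]), 'wrist_force': array([ 0.55009469,  0.60049808, -0.03435089]), 'ft_torque': array([-0.01036233, -0.03790307,  0.00403764]), 'grip_width': 0.9959469253565952}
```

View pics/scene0.png

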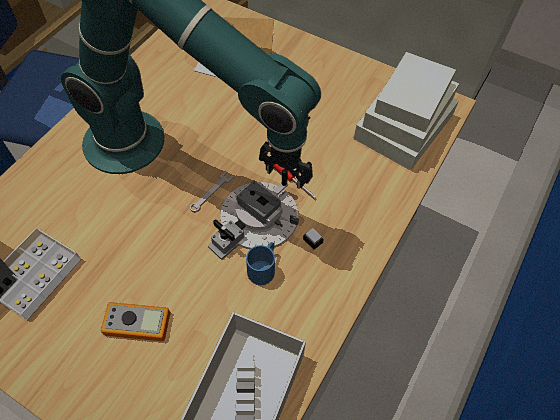

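View pics/side0.png

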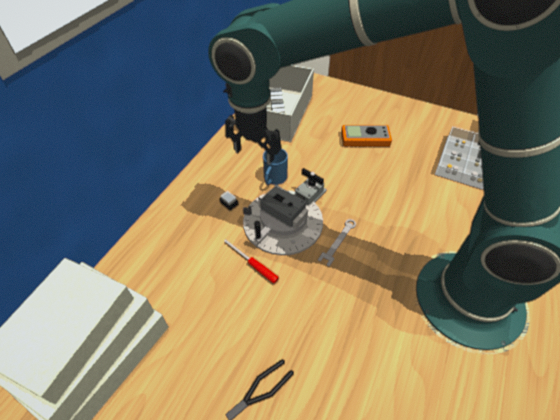

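The scene view shows the holder around (260,215), knob bar near (228,230), and mug at (261,263). The side view shows the post at (258,230), knob at (313,180), and screwdriver at (255,265).

```bash
cat > h.py <<'E'
from cell import manip
import cv2,numpy as np
def ray(i,u,v,z):
    "world point on pixel's ray at height z"
    V=np.array(i["view"]);R=V[:3,:3];c=-R.T@V[:3,3]
    d=R.T@np.array([(u-i["cx"])/i["fx"],(v-i["cy"])/i["fy"],1]); return c+d*(z-c[2])/d[2]
def proj(i,p):
    V=np.array(i["view"]);q=V[:3,:3]@np.array(p)+V[:3,3];return np.array([i["fx"]*q[0]/q[2]+i["cx"],i["fy"]*q[1]/q[2]+i["cy"]])
def snap(n,name):
    i=manip.camera_info(n);p,d=manip.capture(n);p=cv2.cvtColor(p,cv2.COLOR_RGB2BGR)
    cv2.imwrite(f"pics/{name}.png",p);return i,p,d
E
python3 - <<'E'
from h import *
s=manip.camera_info("scene");t=manip.camera_info("side")
print("piv",ray(s,260,215,.03),ray(t,284,220,.03))
print("knob",ray(s,228,230,.085),ray(t,314,180,.085)); print("post",ray(t,258,224,.118)); print("mug",ray(s,261,250,.095))
a=cv2.imread("pics/scene0.png")[170:290,190:310];b=cv2.imread("pics/side0.png")[150:270,220:340]
cv2.imwrite("pics/c0.png",np.hstack([cv2.resize(x,(400,400),interpolation=cv2.INTER_CUBIC) for x in(a,b)]))
i,p,d=snap("wrist","w0"); print(i)
E
```

```text
piv [ 0.55802781 -0.02220036  0.03      ] [0.53435387 0.0030789  0.03      ]
knob [ 0.52501342 -0.14021983  0.085     ] [ 0.50163571 -0.1343754   0.085     ]
post [0.56060496 0.10639098 0.118     ]
mug [ 0.64207237 -0.14971874  0.095     ]
{'fx': 305.72791111730555, 'fy': 305.72791111730555, 'cx': 277.72028271710275, 'cy': 206.03146716686288, 'view': array([[ 9.99999607e-01,  7.00220400e-04, -5.44186801e-04,
        -6.24504484e-01],
       [ 8.20802017e-04, -9.63135589e-01,  2.69015175e-01,
        -3.55441643e-02],
       [-3.35755762e-04, -2.69015516e-01, -9.63135785e-01,
         3.79331358e-01],
       [ 0.00000000e+00,  0.00000000e+00,  0.00000000e+00,
         1.00000000e+00]])}
```

View pics/w0.png

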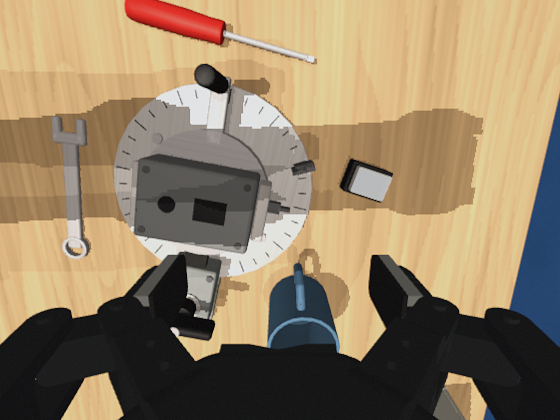

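View pics/c0.png

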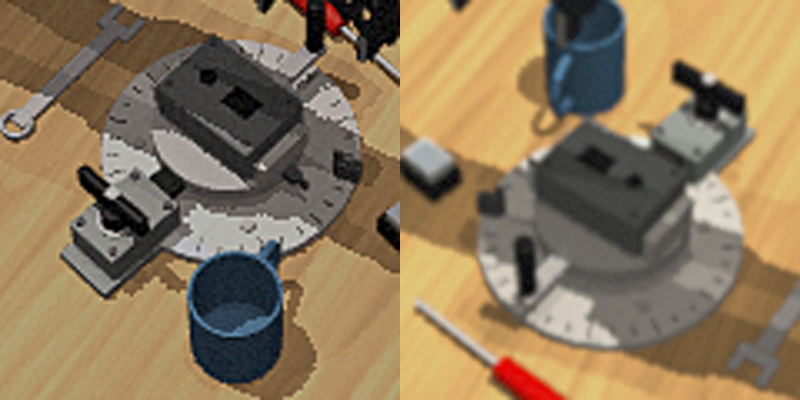

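The wrist view shows the flange spanning u 115–312 and v 83–277, the post top at (210,76), the pointer tip at (290,210), and the mark's nose near (293,170). The knob is half hidden by the left finger near (193,325). In the crops the bar runs (83,178)–(140,220) on the left and (678,72)–(742,102) on the right.

Run:
```python
from h import *
s=manip.camera_info("scene");t=manip.camera_info("side");w=manip.camera_info("wrist")
for p in((115,180),(312,180),(205,83),(223,277)):print("fl",ray(w,*p,.012)[:2])
print("tip",ray(w,290,210,.045)[:2],"nose",ray(w,293,170,.05)[:2],"post",ray(w,206,73,.118)[:2])
for c,x,y,f in((s,190,170,0),(t,220,150,400)):
    for k in([(83,178),(140,220)] if not f else [(678,72),(742,102)]):print("bar",ray(c,x+(k[0]-f)*.3,y+k[1]*.3,.095)[:2])
V=w["view"];print("cam",-V[:3,:3].T@V[:3,3])
```

```text
fl [ 0.42880596 -0.0006775 ]
fl [ 6.65833141e-01 -4.94651116e-04]
fl [0.54400125 0.10833483]
fl [ 0.55261625 -0.1301475 ]
tip [ 0.63842623 -0.02844202] nose [0.64090815 0.01751774] post [0.56882135 0.10387369]
bar [ 0.48479134 -0.14618101]
bar [ 0.54911669 -0.15485349]
bar [ 0.54090344 -0.14332753]
bar [ 0.47470613 -0.13433369]
cam [0.62468714 0.06825026 0.37465379]
```

send_rows(commands=[[-0.011,-0.015,0,-0.17],[-0.023,-0.03,0,-0.34],[-0.034,-0.044,0,-0.51],[-0.046,-0.058,0,-0.68],[-0.057,-0.073,0,-0.85],[-0.068,-0.087,-0.01,-1.02],[-0.08,-0.102,-0.02,-1.19],[-0.091,-0.116,-0.03,-1.36],[-0.103,-0.131,-0.04,-1.53],[-0.114,-0.145,-0.055,-1.7],[-0.114,-0.145,-0.055,-1.7],[-0.114,-0.145,-0.055,-1.7]], jaw=0.4)

```text
time_s: 1.65
ee_pos: [0.5116, -0.1444, 0.1907]
orientation: [-3.135, 0.196, -0.001]
wrist_force: [0.2, 0.1, -0.0]
grip_width: 0.595
```

Run:
```python
from h import *
i,p,d=snap("wrist","w1"); s=manip.state(); print(s["ee_pos"],s["ft_torque"],s["wrist_force"],s["qpos"][6])
for q in((.511,-.145,.098),(.471,-.14,.098),(.551,-.150,.098)):print(proj(i,q))
```

```text
[ 0.51166816 -0.14431093  0.19073407] [ 0.00219113 -0.03227663 -0.00614672] [0.60744633 0.02084002 0.15417038] -1.354931152652899
[278.71511616 214.21783686]
[278.66655203 262.56208593]
[278.76842933 161.14604086]
```

View pics/w1.png

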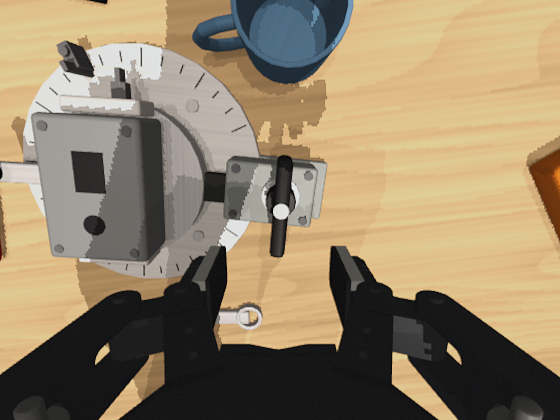

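The bar runs from (285,157) to (277,256), centred near (281,207), with the fingers straddling its line.

Run:
```python
from h import *
i=manip.camera_info("wrist")
a=ray(i,285,158,.098);b=ray(i,277,255,.098);print(a,b,(a+b)/2,np.arctan2(*(a-b)[[1,0]]),np.linalg.norm(a-b)); print(manip.state()["qpos"])
for p in((70,58),(88,66),(122,70)):print(ray(i,*p,.047))
```

```text
[ 0.55281428 -0.1547242   0.098     ] [ 0.47776486 -0.13943726  0.098     ] [ 0.51528957 -0.14708073  0.098     ] -0.20094272957764917 0.07659051340368694
[-0.07084456  0.32584607  0.34653581  1.91043695 -0.13678422  0.92737861
 -1.35493115]
[0.64954351 0.0100858  0.047     ]
[ 0.641844   -0.00281091  0.047     ]
[ 0.63538101 -0.02985696  0.047     ]
```

send_rows(commands=[[0.004,-0.002,-0.03,-0.07],[0.004,-0.002,-0.07,-0.07],[0.004,-0.002,-0.105,-0.07],[0.004,-0.002,-0.11,-0.07],[0.004,-0.002,-0.11,-0.07],[0.004,-0.002,-0.11,-0.07]])

```text
time_s: 2.45
ee_pos: [0.5159, -0.1471, 0.0817]
orientation: [-3.126, 0.311, -0.003]
wrist_force: [-0.2, 0.2, 0.1]
grip_width: 0.601
```

send_rows(commands=[[0,0,0,0],[0,0,0,0],[0,0,0,0],[0,0,0,0],[0,0,0,0],[0,0,0,0]], jaw=1.0, squeeze=40)

```text
time_s: 3.2
ee_pos: [0.5154, -0.1473, 0.0812]
orientation: [-3.126, 0.312, -0.002]
wrist_force: [-2.8, -0.7, 11.7]
grip_width: 0.276
```

```bash
cat > st.py <<'E'
from cell import manip
s=manip.state();print(s["time_s"],s["ee_pos"].round(4),s["orientation"].round(3),s["wrist_force"].round(1),s["ft_torque"].round(3),s["grip_width"],s["qpos"].round(2))
E
python3 st.py
```

```text
3.2 [ 0.5154 -0.1473  0.0812] [-3.126e+00  3.120e-01 -2.000e-03] [-2.8 -0.7 11.7] [-0.071  0.669  0.005] 0.27560025644957054 [-0.03  0.5   0.31  1.97 -0.23  0.71 -1.35]
```

Gripping at 23 mm with 12 N upward force suggests the tips catch the 26 mm neck; I'll open a little, rise and regrip.

send_rows(commands=[[0,0,0,0],[0,0,0.011,0],[0,0,0.011,0],[0,0,0.011,0]], jaw=0.5)

```text
time_s: 3.7
ee_pos: [0.5151, -0.1469, 0.0914]
orientation: [-3.126, 0.312, -0.0]
wrist_force: [-0.3, 0.6, 0.2]
grip_width: 0.501
```

send_rows(commands=[[0,0,0,0],[0,0,0,0],[0,0,0,0],[0,0,0,0],[0,0,0,0],[0,0,0,0],[0,0,0,0]], jaw=1.0)

```text
time_s: 4.58
ee_pos: [0.5149, -0.1471, 0.0912]
orientation: [-3.126, 0.313, 0.0]
wrist_force: [-2.0, -1.8, 0.8]
grip_width: 0.131
```

```bash
python3 st.py
```

```text
4.575 [ 0.5149 -0.1471  0.0912] [-3.126  0.313  0.   ] [-2.  -1.8  0.8] [-0.481  0.369 -0.059] 0.13121448653514148 [-0.04  0.48  0.32  1.97 -0.22  0.73 -1.36]
```

send_rows(commands=[[0,0,0,0.12],[0,0,0,0.24],[0,0,0,0.36],[0,0,0,0.48],[0,0,0,0.6],[0,0,0,0.72],[0,0,0,0.84],[0,0,0,0.96],[0,0,0,1.08],[0,0,0,1.2],[0,0,0,1.27],[0,0,0,1.27]])

```text
time_s: 6.08
ee_pos: [0.5144, -0.1461, 0.0912]
orientation: [-2.699, -1.604, 0.001]
wrist_force: [-5.2, 5.0, 5.6]
grip_width: 0.128
```

```bash
python3 st.py
```

```text
6.075 [ 0.5144 -0.1461  0.0912] [-2.699e+00 -1.604e+00  1.000e-03] [-5.2  5.   5.6] [1.096 1.158 0.079] 0.12792089833019452 [ 0.21  0.46  0.01  1.96 -0.01  0.72 -0.27]
```

send_rows(commands=[[0,0,0,0],[0,0,0,0],[0,0,0,0]], jaw=0.45)

```text
time_s: 6.45
ee_pos: [0.5151, -0.147, 0.0913]
orientation: [2.702, 1.603, 0.0]
wrist_force: [-0.5, -0.4, 0.4]
grip_width: 0.55
```

send_rows(commands=[[0,0,0.04,0],[0,0,0.09,0],[0.008,0.035,0.1,-0.17],[0.016,0.07,0.1,-0.34],[0.024,0.105,0.1,-0.51],[0.032,0.14,0.1,-0.68],[0.04,0.175,0.1,-0.85],[0.048,0.21,0.1,-1.02],[0.055,0.25,0.1,-1.2],[0.055,0.25,0.1,-1.2],[0.055,0.25,0.1,-1.2]])

```text
time_s: 7.82
ee_pos: [0.5699, 0.1025, 0.1911]
orientation: [3.135, -0.2, -0.0]
wrist_force: [-0.0, -0.6, -0.1]
grip_width: 0.552
```

Run:
```python
from h import *
i,p,d=snap("wrist","w2"); s=manip.state(); print(s["ee_pos"],s["qpos"])
for q in((.570,.104,.118),):print(proj(i,q))
```

```text
[0.56992721 0.10197841 0.19121815] [-0.33502882  0.39439091  0.13203089  1.78775224 -0.06127118  0.96363406
 -1.87743944]
[275.538318   221.81571652]
```

View pics/w2.png

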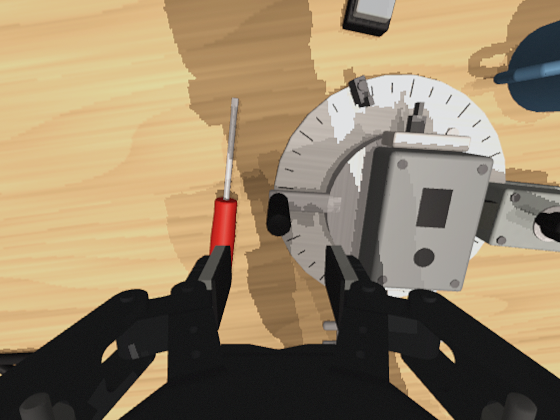

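The post top is at (278,224), between the fingers. The pointer tip is at (419,103), the mark's nose near (366,105), and the flange edge touches u 507 and v 73.

Run:
```python
from h import *
i=manip.camera_info("wrist")
P=np.array([.549,-.010])
print("post",ray(i,278,224,.118)[:2],"tip",ray(i,419,103,.045)[:2],"nose",ray(i,366,105,.05)[:2],ray(i,366,105,.045)[:2])
for p in((507,155),(400,73),(276,200)):
    q=ray(i,*p,.012)[:2];print("fl",q,np.linalg.norm(q-P))
p=cv2.imread("pics/w2.png");cv2.imwrite("pics/c2.png",cv2.resize(p[60:180,320:460],(700,600),interpolation=cv2.INTER_CUBIC))
```

```text
post [0.56820211 0.10199522] tip [ 0.63642851 -0.02853512] nose [0.64053529 0.01794994] [0.64058958 0.01656389]
fl [ 0.57519496 -0.13032751] 0.1231457941206031
fl [ 0.66539503 -0.02555778] 0.11743018146597019
fl [0.55849116 0.10534283] 0.11573266789997465
```

View pics/c2.png

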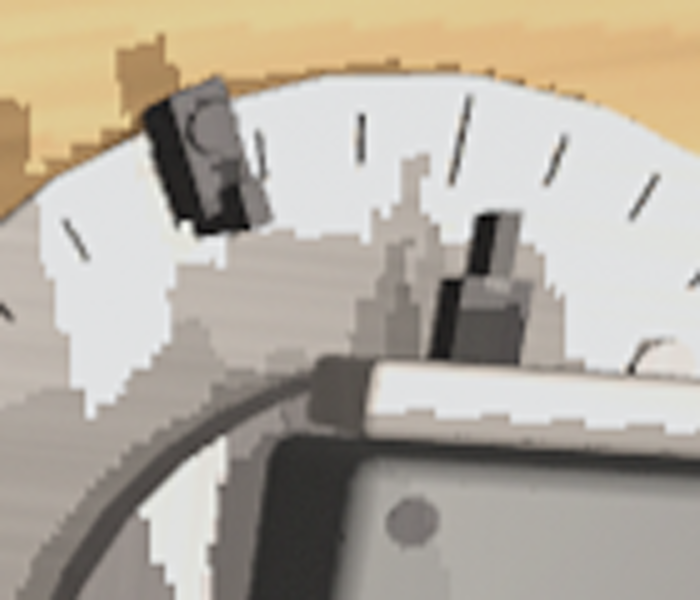

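send_rows(commands=[[-0.001,0,-0.05,0],[-0.001,0,-0.095,0],[-0.001,0,-0.095,0],[-0.001,0,-0.095,0]])

```text
time_s: 8.38
ee_pos: [0.5699, 0.1024, 0.0979]
orientation: [-3.135, 0.204, -0.002]
wrist_force: [-0.2, -0.9, 0.9]
grip_width: 0.547
```

send_rows(commands=[[0,0,0,0],[0,0,0,0],[0,0,0,0],[0,0,0,0],[0,0,0,0],[0,0,0,0]], jaw=1.0, squeeze=30)

```text
time_s: 9.12
ee_pos: [0.5699, 0.1022, 0.098]
orientation: [3.135, -0.204, 0.003]
wrist_force: [-1.8, -5.4, 11.6]
grip_width: 0.197
```

```bash
python3 st.py
```

```text
9.125 [0.5699 0.1022 0.098 ] [ 3.135e+00 -2.040e-01  3.000e-03] [-1.8 -5.4 11.6] [-1.142  0.497  0.02 ] 0.19710079295402463 [-0.32  0.52  0.12  1.85 -0.08  0.78 -1.86]
```

The tip and nose pixels agree with the estimate: pivot ≈ (0.546,−0.0105) and swing needed ≈ 0.476 rad. I'll swing 0.42 first and look.

send_rows(commands=[[-0.0068,0.0011,0,0.06],[-0.0137,0.0019,0,0.12],[-0.0206,0.0022,0,0.18],[-0.0274,0.0021,0,0.24],[-0.0343,0.0015,0,0.3],[-0.0411,0.0006,0,0.36],[-0.0479,-0.0007,0,0.42],[-0.0479,-0.0007,0,0.42],[-0.0479,-0.0007,0,0.42]])

```text
time_s: 10.25
ee_pos: [0.522, 0.1021, 0.0979]
orientation: [3.108, 0.455, 0.004]
wrist_force: [-1.9, -1.4, 13.6]
grip_width: 0.199
```

```bash
python3 st.py;python3 - <<'E'
from h import *
i,p,d=snap("wrist","w3"); s=manip.state(); print(s["ee_pos"])
c=proj(i,(.6406,.0165,.045));print(c);x,y=(int(max(0,c[0]-70)),int(max(0,c[1]-60)));print(x,y)
q=p[y:y+120,x:x+140];cv2.imwrite("pics/c3.png",cv2.resize(q,None,fx=5,fy=5,interpolation=cv2.INTER_CUBIC))
E
```

```text
10.25 [0.522  0.1021 0.0979] [3.108 0.455 0.004] [-1.9 -1.4 13.6] [-0.485  0.525 -0.039] 0.19903100052846348 [-0.26  0.45  0.01  1.96 -0.01  0.73 -1.52]
[0.52203311 0.10209529 0.09790773]
[485.76212755  81.9943682 ]
415 21
```

View pics/c3.png

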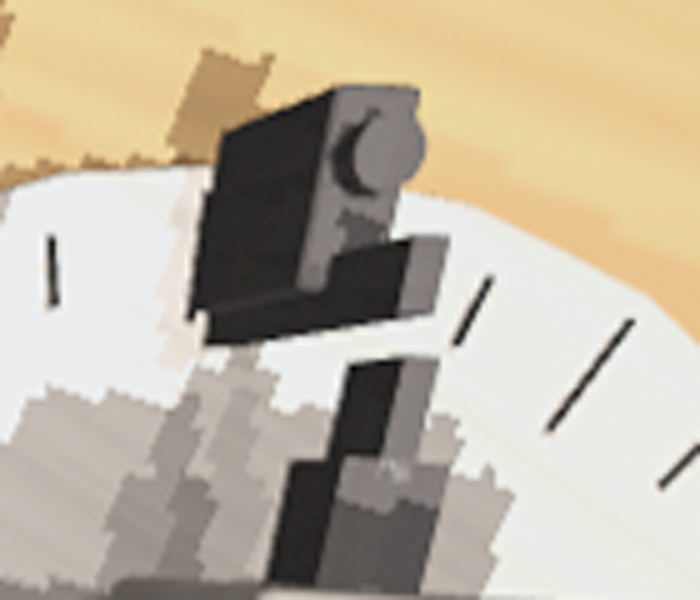

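The nose's inner end is at crop (420,315) and the pointer tip at crop (418,357). They look nearly aligned.

Run:
```python
from h import *
i=manip.camera_info("wrist");P=np.array([.5458,-.0105])
for n,x,y,z in(("nose",420,315,.05),("tip",418,357,.045),("tip",418,357,.049),("noseouter",430,237,.05),("tipback",405,460,.047)):
    q=ray(i,415+x/5,21+y/5,z)[:2];r=q-P;print(n,z,q.round(4),np.hypot(*r).round(4),np.arctan2(r[1],r[0]).round(3))
```

```text
nose 0.05 [0.6403 0.012 ] 0.0971 0.234
tip 0.045 [0.6377 0.0071] 0.0936 0.189
tip 0.049 [0.6366 0.0096] 0.093 0.217
noseouter 0.05 [0.6477 0.0147] 0.1049 0.242
tipback 0.047 [0.6269 0.0046] 0.0825 0.184
```

Run:
```python
from h import *
i=manip.camera_info("wrist");p,d=manip.capture("wrist");P=np.array([.5458,-.0105]);V=i["view"]
def w(u,v):
    z=d[int(round(v)),int(round(u))];c=np.array([(u-i["cx"])/i["fx"]*z,(v-i["cy"])/i["fy"]*z,z]);return V[:3,:3].T@(c-V[:3,3])
for n,x,y in(("nose",422,300),("nose",430,260),("nose",425,280),("tip",415,370),("tip",410,400),("tip",405,430)):
    q=w(415+x/5,21+y/5);r=q[:2]-P;print(n,q.round(4),np.hypot(*r).round(4),np.arctan2(r[1],r[0]).round(3))
```

```text
nose [0.6416 0.0128 0.0504] 0.0986 0.238
nose [0.6449 0.0148 0.0521] 0.1023 0.25
nose [0.6432 0.0141 0.0515] 0.1004 0.247
tip [0.6346 0.011  0.0517] 0.0913 0.237
tip [0.6318 0.0095 0.051 ] 0.0883 0.229
tip [0.6286 0.0092 0.0519] 0.0851 0.233
```

Measured with depth, the pointer is 0.012 rad short (about 1 mm). I'll nudge it and release.

send_rows(commands=[[-0.0014,-0.0003,0,0.012],[-0.0014,-0.0003,0,0.012],[-0.0014,-0.0003,0,0.012],[-0.0014,-0.0003,0,0.012]])

```text
time_s: 10.85
ee_pos: [0.5209, 0.1019, 0.0979]
orientation: [3.106, 0.473, 0.005]
wrist_force: [0.7, -2.3, 10.5]
grip_width: 0.2
```

send_rows(commands=[[0,0,0,0],[0,0,0,0],[0,0,0,0],[0,0,0.04,0],[0,0,0.1,0],[0,0,0.1,0],[0,0,0.1,0]], jaw=0.45)

```text
time_s: 11.72
ee_pos: [0.5195, 0.102, 0.1961]
orientation: [-3.106, -0.474, 0.0]
wrist_force: [0.7, 0.4, -0.8]
grip_width: 0.55
```

```bash
python3 st.py;python3 - <<'E'
from h import *
i,p,d=snap("wrist","w4");P=np.array([.5458,-.0105]);V=i["view"]
c=proj(i,(.64,.012,.05));x,y=int(c[0]-50),int(max(0,c[1]-50));print(c,x,y)
cv2.imwrite("pics/c4.png",cv2.resize(p[y:y+100,x:x+100],(600,600),interpolation=cv2.INTER_CUBIC)); np.save("pics/d4.npy",d); import pickle; pickle.dump(i,open("i4.pkl","wb"))
E
```

```text
11.725 [0.5195 0.102  0.1961] [-3.106 -0.474  0.   ] [ 0.7  0.4 -0.8] [-0.028  0.03   0.01 ] 0.5501992069745676 [-0.26  0.3   0.02  1.9  -0.01  0.94 -1.51]
[421.03514938  96.27698524] 371 46
```

View pics/c4.png

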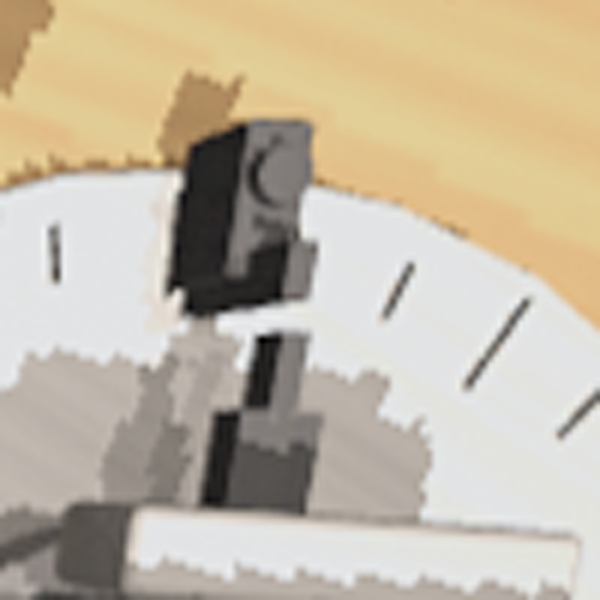

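The pointer's tip stands straight in front of the nose: crop nose (296,297), tip (291,335), with the pointer's axis running into the nose. Back to the knob.

send_rows(commands=[[-0.001,-0.05,-0.005,0.15],[-0.002,-0.1,-0.005,0.3],[-0.003,-0.15,-0.005,0.45],[-0.004,-0.2,-0.005,0.6],[-0.0047,-0.249,-0.005,0.768],[-0.0047,-0.249,-0.005,0.768],[-0.0047,-0.249,-0.005,0.768],[-0.0047,-0.249,-0.05,0.768],[-0.0047,-0.249,-0.09,0.768],[-0.0047,-0.249,-0.105,0.768],[-0.0047,-0.249,-0.105,0.768],[-0.0047,-0.249,-0.105,0.768]])

```text
time_s: 13.28
ee_pos: [0.5158, -0.1469, 0.0925]
orientation: [2.701, 1.602, 0.002]
wrist_force: [-0.3, -0.6, 0.8]
grip_width: 0.546
```

```bash
python3 st.py
```

```text
13.275 [ 0.5158 -0.1469  0.0925] [2.701e+00 1.602e+00 2.000e-03] [-0.3 -0.6  0.8] [-0.03   0.013  0.031] 0.5463780826742507 [ 0.21  0.46  0.01  1.96 -0.    0.72 -0.28]
```

send_rows(commands=[[0,0,0,0],[0,0,0,0],[0,0,0,0],[0,0,0,0],[0,0,0,0],[0,0,0,0],[0,0,0,0]], jaw=1.0, squeeze=40)

```text
time_s: 14.15
ee_pos: [0.5144, -0.1465, 0.0921]
orientation: [-2.701, -1.602, 0.001]
wrist_force: [-11.7, 5.1, 19.0]
grip_width: 0.133
```

```bash
python3 st.py
```

```text
14.15 [ 0.5144 -0.1465  0.0921] [-2.701e+00 -1.602e+00  1.000e-03] [-11.7   5.1  19. ] [ 1.139  2.361 -0.057] 0.1327917140932052 [ 0.21  0.46  0.01  1.96 -0.01  0.72 -0.28]
```

send_rows(commands=[[-0.0012,0.0005,0.0014,0],[-0.0012,0.0005,0.0014,0],[-0.0012,0.0005,0.0014,0],[-0.0012,0.0005,0.0014,0]])

```text
time_s: 14.65
ee_pos: [0.5141, -0.1464, 0.0924]
orientation: [2.702, 1.603, 0.001]
wrist_force: [4.9, 0.4, -13.0]
grip_width: 0.128
```

```bash
python3 st.py
```

```text
14.65 [ 0.5141 -0.1464  0.0924] [2.702e+00 1.603e+00 1.000e-03] [  4.9   0.4 -13. ] [-0.002 -1.248  0.006] 0.12832750906990886 [ 0.21  0.46  0.01  1.96 -0.    0.72 -0.28]
```

send_rows(commands=[[0,0,0,-0.06],[0,0,0,-0.12],[0,0,0,-0.18],[0,0,0,-0.24],[0,0,0,-0.3]])

```text
time_s: 15.28
ee_pos: [0.5141, -0.1465, 0.0924]
orientation: [2.912, 1.178, 0.001]
wrist_force: [7.2, -1.1, -13.2]
grip_width: 0.133
```

```bash
python3 st.py
```

```text
15.275 [ 0.5141 -0.1465  0.0924] [2.912e+00 1.178e+00 1.000e-03] [  7.2  -1.1 -13.2] [-0.277 -1.367  0.053] 0.13256033355880417 [ 0.16  0.46  0.08  1.96 -0.05  0.72 -0.54]
```

send_rows(commands=[[0,0,0,-0.04],[0,0,0,-0.08]])

```text
time_s: 15.52
ee_pos: [0.5142, -0.1465, 0.0925]
orientation: [2.956, 1.062, 0.001]
wrist_force: [6.6, -1.6, -14.0]
grip_width: 0.126
```

```bash
python3 st.py
```

```text
15.525 [ 0.5142 -0.1465  0.0925] [2.956e+00 1.062e+00 1.000e-03] [  6.6  -1.6 -14. ] [-0.299 -1.432  0.046] 0.12552522539136524 [ 0.14  0.46  0.1   1.96 -0.07  0.72 -0.6 ]
```

send_rows(commands=[[0,0,0,-0.04],[0,0,0,-0.08]])

```text
time_s: 15.78
ee_pos: [0.5142, -0.1465, 0.0924]
orientation: [2.996, 0.943, 0.001]
wrist_force: [7.2, -2.0, -14.5]
grip_width: 0.13
```

```bash
python3 st.py
```

```text
15.775 [ 0.5142 -0.1465  0.0924] [2.996e+00 9.430e-01 1.000e-03] [  7.2  -2.  -14.5] [-0.289 -1.401  0.073] 0.1295744469158885 [ 0.12  0.46  0.12  1.96 -0.08  0.72 -0.67]
```

send_rows(commands=[[0,0,0,-0.04],[0,0,0,-0.08]])

```text
time_s: 16.02
ee_pos: [0.5142, -0.1466, 0.0924]
orientation: [3.032, 0.822, 0.001]
wrist_force: [6.0, -1.7, -15.3]
grip_width: 0.129
```

```bash
python3 st.py
```

```text
16.025 [ 0.5142 -0.1466  0.0924] [3.032e+00 8.220e-01 1.000e-03] [  6.   -1.7 -15.3] [-0.331 -1.502  0.073] 0.12947318994019624 [ 0.11  0.46  0.14  1.96 -0.09  0.72 -0.74]
```

send_rows(commands=[[0,0,0,-0.04],[0,0,0,-0.08]])

```text
time_s: 16.27
ee_pos: [0.5142, -0.1466, 0.0924]
orientation: [3.062, 0.7, 0.001]
wrist_force: [6.4, -1.6, -15.0]
grip_width: 0.13
```

```bash
python3 st.py
```

```text
16.275 [ 0.5142 -0.1466  0.0924] [3.062e+00 7.000e-01 1.000e-03] [  6.4  -1.6 -15. ] [-0.432 -1.496  0.115] 0.13020736783469455 [ 0.09  0.46  0.16  1.96 -0.1   0.72 -0.81]
```

send_rows(commands=[[0,0,0,-0.04],[0,0,0,-0.08]])

```text
time_s: 16.52
ee_pos: [0.5142, -0.1466, 0.0924]
orientation: [3.088, 0.577, 0.001]
wrist_force: [7.5, -3.9, -14.3]
grip_width: 0.132
```

```bash
python3 st.py
```

```text
16.525 [ 0.5142 -0.1466  0.0924] [3.088e+00 5.770e-01 1.000e-03] [  7.5  -3.9 -14.3] [-0.485 -1.464  0.18 ] 0.13179515134973152 [ 0.08  0.47  0.17  1.96 -0.12  0.72 -0.88]
```

send_rows(commands=[[0,0,0,-0.04],[0,0,0,-0.08]])

```text
time_s: 16.77
ee_pos: [0.5142, -0.1467, 0.0924]
orientation: [3.108, 0.453, 0.001]
wrist_force: [6.9, -2.2, -14.9]
grip_width: 0.132
```

```bash
python3 st.py
```

```text
16.775 [ 0.5142 -0.1467  0.0924] [3.108e+00 4.530e-01 1.000e-03] [  6.9  -2.2 -14.9] [-0.586 -1.485  0.218] 0.13189197739074252 [ 0.06  0.47  0.19  1.96 -0.13  0.72 -0.95]
```

Bitten: about 0.08 N m per 0.1 rad. I'll continue in 0.06 steps, each with a pause row.

send_rows(commands=[[0,0,0,-0.04],[0,0,0,-0.08],[0,0,0,-0.08]])

```text
time_s: 17.15
ee_pos: [0.5142, -0.1467, 0.0924]
orientation: [3.124, 0.33, 0.001]
wrist_force: [7.4, -2.2, -14.8]
grip_width: 0.127
```

```bash
python3 st.py
```

```text
17.15 [ 0.5142 -0.1467  0.0924] [3.124e+00 3.300e-01 1.000e-03] [  7.4  -2.2 -14.8] [-0.744 -1.516  0.095] 0.1271570667112055 [ 0.05  0.47  0.21  1.96 -0.14  0.72 -1.01]
```

send_rows(commands=[[0,0,0,-0.03],[0,0,0,-0.06],[0,0,0,-0.06]])

```text
time_s: 17.52
ee_pos: [0.5142, -0.1468, 0.0924]
orientation: [3.132, 0.236, 0.001]
wrist_force: [6.9, -3.3, -15.3]
grip_width: 0.133
```

```bash
python3 st.py
```

```text
17.525 [ 0.5142 -0.1468  0.0924] [3.132e+00 2.360e-01 1.000e-03] [  6.9  -3.3 -15.3] [-0.822 -1.448  0.143] 0.13265934748625116 [ 0.04  0.47  0.23  1.97 -0.15  0.72 -1.06]
```

Torque eases when paused, so I'll read it at the end of moving rows.

send_rows(commands=[[0,0,0,-0.02],[0,0,0,-0.04]])

```text
time_s: 17.77
ee_pos: [0.5142, -0.1468, 0.0924]
orientation: [3.136, 0.174, 0.001]
wrist_force: [6.0, -3.2, -14.7]
grip_width: 0.125
```

```bash
python3 st.py
```

```text
17.775 [ 0.5142 -0.1468  0.0924] [3.136e+00 1.740e-01 1.000e-03] [  6.   -3.2 -14.7] [-0.771 -1.394  0.437] 0.125270976914138 [ 0.03  0.47  0.24  1.97 -0.16  0.72 -1.1 ]
```

send_rows(commands=[[0,0,0,-0.02]])

```text
time_s: 17.9
ee_pos: [0.5142, -0.1468, 0.0925]
orientation: [3.138, 0.142, 0.001]
wrist_force: [6.5, -3.6, -16.5]
grip_width: 0.128
```

```bash
python3 st.py
```

```text
17.9 [ 0.5142 -0.1468  0.0925] [3.138e+00 1.420e-01 1.000e-03] [  6.5  -3.6 -16.5] [-0.795 -1.426  0.366] 0.12797418266263114 [ 0.02  0.47  0.24  1.97 -0.16  0.72 -1.12]
```

About 0.38 N m on both readings' average, right in the band. Release, retreat and check.

send_rows(commands=[[0,0,0,0],[0,0,0,0],[0,0,0,0],[0,0,0,0],[0,0,0.04,0],[0,0,0.1,0],[0,0.02,0.12,0],[0,0.05,0.12,0],[0,0.05,0.12,0],[0,0.05,0.12,0]], jaw=0.45)

```text
time_s: 19.15
ee_pos: [0.5137, -0.0969, 0.2126]
orientation: [3.138, 0.142, -0.0]
wrist_force: [-0.5, 0.0, 0.5]
grip_width: 0.551
```

```bash
python3 st.py;python3 - <<'E'
from h import *
i,p,d=snap("wrist","w5")
c=proj(i,(.64,.012,.05));x,y=int(max(0,c[0]-50)),int(max(0,c[1]-50));print(c,x,y)
q=cv2.resize(p[y:y+100,x:x+100],(420,420),interpolation=cv2.INTER_CUBIC)
cv2.imwrite("pics/c5.png",np.hstack([q,p])[:, :980] if 0 else np.hstack([q,cv2.resize(p,(380,285))[:, :] if 0 else cv2.copyMakeBorder(cv2.resize(p,(380,285)),0,135,0,0,cv2.BORDER_CONSTANT)]))
E
```

```text
19.15 [ 0.5137 -0.0969  0.2126] [ 3.138  0.142 -0.   ] [-0.5  0.   0.5] [-0.061  0.024  0.03 ] 0.5510156939466917 [-0.09  0.28  0.26  1.91 -0.09  0.97 -1.27]
[165.39690514  39.12376372] 115 0
```

View pics/c5.png

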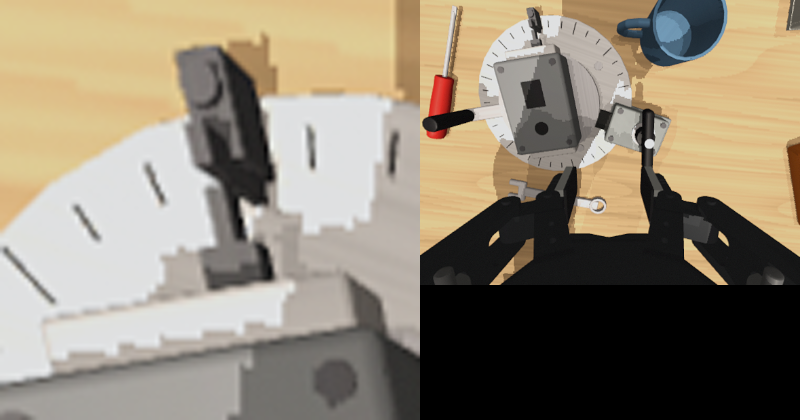

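The pointer (crop tip (213,190)) still points straight at the nose (crop (212,168)). The bar is free of the fingers, and the loose things in view lie where they were.

```bash
python3 -c "
from cell import manip
print(manip.hand_in())"
```

```text
the job is handed in; nothing more can be done
None
```

I loosened the knob 1.27 rad, swung the head about 0.43 rad by its post to the mark, and did the knob up again by 0.98 rad. The job was handed in at about 19 s of the 67 s allowed; I have no verdict.

- **Clamp:** The last two torque readings while turning were 0.44 and 0.37 N m, within the 0.27–0.55 band. When I paused partway through tightening, the readings dropped to about 0.1 N m, so I went by the readings taken while turning. I did not read the torque with the turning stopped at the final angle, and I did not push the post to test that the head is held.
- **Pointer:** The last picture shows the tip straight in front of the nose, within about 1 mm by eye. An early reading of the nose position was about 5 mm off; I replaced it with a closer look before the final nudge.
- **First grip on the knob:** The fingers caught the knob's neck instead of the bar. I opened, rose 11 mm and gripped again.
- **Surroundings:** The gripper is clear of everything. The mug, screwdriver and spanner look unmoved in the last picture. The meter was only partly in view; the relay and pliers were not, but the arm never went near them.

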